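# Unlock and switch on the potter's wheel

### The arm

A 6-joint arm with a two-finger parallel gripper is mounted at the origin on the work surface. World frame = base frame: x ahead of the robot, y to its left, z up, the work surface at z = 0. Lengths are in m, angles in rad, forces in N, time in s.
With the tool pointing down it reaches from about 0.3 to 0.75 m from the base axis. Payload 8.5 kg.
Tool frame: the origin (TCP) lies at the very end of the fingers, on their centre line; the grasp point (between the pads) lies behind it (tcp_to_grasp is the z of the grasp point in the tool frame, in m); z points along the fingers, y is the direction in which the jaws open and shut (so a half turn about z gives the same grasp; the last joint's range is limited). The gripper opens to 88 mm and grips with 3 to 60 N. Pads are 18 mm wide; open, the fingers measure 123 mm over their backs; the gripper's body (75 mm by 187 mm) begins 45 mm behind the grasp point.
Start: joints at [0.982, 0.381, 1.297, -0, 1.464, -0.215], TCP at [0.201, 0.512, 0.239] pointing down, gripper open.
Joint ranges: [-3.11, 3.11], [-0.89, 2.33], [0.22, 2.48], [-1.42, 4.56], [0.17, 2.85], [-2.88, 2.88]. Speed limits (rad/s): [2.39, 2.39, 3.14, 3.14, 3.14, 3.14].

### API

Orientations are given as a unit quaternion [w, x, y, z].
In Python, from rig import * gives the robot as it stands. The module is installed in compiled form; this text tells all that it offers.
- The arm moves only by the tool carry_out, never from a script. Its argument "motion" is a list of rows, each a list of 6 numbers: the shift along the world's x, y, z in units of 30 mm (1.0 is 30 mm), then the turn, a rotation vector about the world's x, y, z in units of 6 degrees (1.0 is 6 degrees). A call has 1 to 8 rows; each row is the pose to reach, as a shift and turn from the pose measured when the call began; what a row does not reach only later rows make up. A row lasts 1/12 s, in which the tool goes at most 41.7 mm and 7.16 degrees, less where a joint would pass 70% of its speed; a pose out of reach is approached as far as the arm can. A call with a gripper value outside its range is refused whole. "hand" is the closure in counts, from 0 (fully open) to 255 (shut), set as the call begins (left out, the last holds). The fingers move at their own pace and stop on an object; the grip force is fixed at half the most. Time passes only in rows, so rows that repeat a pose let the fingers close. It gives the time, the measured TCP pose, the force and the opening at its end, in the units of the state.
- get_obs(): the state, without advancing time (a new reading comes with each control period).
- capture(name): name is "scene" or "side" or "wrist"; returns a dict with "image" (480x640x3 uint8, blue, green, red), "depth" (480x640 float32, m along the optical axis (not along the pixel's ray), 0 where there is no reading), "camera_matrix" (3x3 intrinsics, pixels), "R" (3x3) and "t" (3): a world point X has camera coordinates R X + t. Camera axes: x right, y down, z forward; pixel columns grow to the right and rows downward; lengths in m; the calibration is good to about 2 mm. The wrist camera is an equidistant fisheye: a pixel r from the principal point sees the ray r / f radians off the axis. A picture is of the moment at which its call begins.
- finish_job(): hands the job in, once; it reports no verdict.
Trained networks look in a picture, given as the dict that the camera call returned (one of the last four; its "shot" number tells which), for a name from the list of things; names that differ only in an ending like _2 or _b are one class to them, and where a whole thing is asked for, a point or a joint stands for the part that bears it (a point fixed in the world has none). Each returns a list of dicts, best first, with "score" (0 to 1); they miss things now and then, are a little off and sometimes report something else, mostly with a low value. They report only what shows in the picture. A call takes as long as a camera call.
- find_in(picture, label): "extent" ([centre column, centre row, width, height] in pixels, round what is visible of it).
- masks_of(picture, label): "pixels" (480x640 bool, what is visible of it) and "extent" ([centre column, centre row, width, height] in pixels, round what is visible of it).
The state is a dict: "time_s": time; "joints": joint angles; "qd": joint speeds; "joint_torque": joint torques, N m; "tcp_pos": TCP position; "orientation": TCP orientation; "ft_force": force on the tool from outside, world axes, zero at the start; "moment": the same for the moment, N m; "gripper_width": finger opening in m.
Only numpy, scipy, OpenCV 4.12 (cv2) and the standard library are available. Lean on these libraries where they do the work, as an engineer would, in place of code of your own. Each camera call takes 0.05 s, during which the arm holds its last target. There are 200 camera calls.

### The job

The potter's wheel is locked off at its switch box, the grey box with a tall lever and a locking bolt. Draw the bolt right back to its stop, then push the lever all the way over to its other stop so the wheel has power. Leave the bolt drawn and do not turn the kiln's switch, the plain handle on the other box.

Things in the scene. Friction and masses are not known exactly. Their poses are not given: they have to be found in the camera images.
- wheel_switch: The wheel's switch box, fixed: grey steel, 148 x 188 mm, 90 mm high, with lever and bolt on top. Origin: centre of its underside, on the bench; z up, x the way the lever is thrown (away from the robot within 35 deg), y left of that. Stands left or right of the midline; the like box on the other side, with a flat turn handle, is the kiln's. mm below: box x, y and height above bench.
- bolt (a joint): Locking bolt (m): 0 locked, 0.045 drawn to its stop towards box -y; stays where left, 3 N friction. 12 mm rod along y at x -3, height 130. Upright black knob, 18 mm across, height 139 to 175, at x -3, y -30 (locked) to -75 (drawn). Guide block, 30 mm wide, 141 high, at y 0 to 28. Locked, its nose blocks the lever; the lever is free once it is drawn 25 mm.
- lever (a joint): Throw lever (rad): 0 off, leaning 0.6 rad from upright to box -x (towards the robot); 1.2 on, leaning 0.6 rad to +x at its stop. Hinge line along y at x 0, y 55, height 102. 12 mm bar, then a round black grip, 24 mm across, 62 to 117 mm from the hinge. Light friction (3 N at the grip); stays where left.
- kiln_switch (a joint): Turn handle on the kiln's box, in rad: 0 as it is set, grows as it is turned clockwise to 1.57. A flat black bar, 90 x 18 mm, its top 136 mm above the bench at the centre of that box. To be left alone.

How it is judged:
On the way, in this order (a step that is already met when the one before it is completed fails the run):
1. the bolt is drawn back, the lever still off (value of joint bolt above 0.033 m and value of joint lever below 0.3 rad), for 0.2 s.
2. the lever is thrown over to on (value of joint lever above 1.02 rad and value of joint bolt above 0.033 m), for 0.2 s.
At the end, for the whole second after the job is handed in: The wheel's lever is over at its on stop (1.2 rad, within 10 degrees: above 1.02), the bolt is still drawn back (45 mm, within 12 mm: above 33 mm), and the kiln's handle is as it was (within 0.2 rad) (all of step 2 and value of joint kiln_switch below 0.2 rad); the robot touches nothing.
It fails at once if the kiln's switch is turned by more than 0.2 rad (value of joint kiln_switch above 0.2 rad).
It also fails if it takes over 45 s, if anything falls off the work surface, if the arm or the gripper's body presses on something with over 40 N, if the wrist force passes 120 N, or if a joint passes its speed limit or range.

## Working session

There is one attempt and no reset: what is moved stays moved. The work goes in short steps, Python scripts to look and compute and a tool call to move; the robot and the scene stay as the last step left them, time stands still between calls to the robot, and variables do not carry over. Pictures are saved under pics/ and viewed, about 8 in all and at most 12, crops included, and the job is handed in when it is done.

Besides the shell and the picture viewer there is one more tool, called after "Call:" in YAML: its name, and indented under it one key for each argument. carry_out: Moves the arm, as the interface text tells. Its arguments: {"type":"object","properties":{"motion":{"type":"array"},"hand":{"type":"number"}},"required":["motion"]}

```bash
mkdir -p pics; cat > h.py <<'E'
from rig import *
import numpy as np, cv2
def pts(c,mask):
    v,u=np.nonzero(mask&(c["depth"]>0)); z=c["depth"][v,u]; K=c["camera_matrix"]
    p=np.c_[(u-K[0,2])/K[0,0]*z,(v-K[1,2])/K[1,1]*z,z]
    return (p-c["t"])@c["R"]
def proj(c,X):
    p=c["R"]@np.array(X)+c["t"]; q=c["camera_matrix"]@p; return q[:2]/q[2]
E
python3 - <<'E'
from h import *
o=get_obs();print(o)
for n in("scene","side"):
    c=capture(n); cv2.imwrite(f"pics/{n}0.png",c["image"])
    print(n,"cam at",-c["R"].T@c["t"])
    for l in("wheel_switch","bolt","lever","kiln_switch"):
        for m in masks_of(c,l)[:2]:
            P=pts(c,m["pixels"]); 
            print(l,round(m["score"],2),np.round(m["extent"]),len(P), np.round(np.percentile(P,[2,50,98],axis=0),3).tolist() if len(P) else "")
E
```

```text
{'time_s': 0.0, 'joints': array([ 9.81685941e-01,  3.81227933e-01,  1.29826129e+00, -5.37268530e-06,
        1.46359196e+00, -2.15308725e-01]), 'qd': array([-0.00037143, -0.00133996, -0.0012469 ,  0.00120263,  0.00198771,
        0.00069183]), 'joint_torque': array([ 6.71638054e-05, -4.37914181e+01, -2.24564552e+01,  7.14328699e-02,
        3.51474225e-02, -1.31045613e-04]), 'tcp_pos': array([0.20068624, 0.51178049, 0.23812044]), 'orientation': array([-2.88886080e-04,  1.85814259e-01,  9.82584606e-01, -6.85915072e-04]), 'ft_force': array([0.17048324, 0.76223354, 0.42498164]), 'moment': array([ 0.03892747,  0.03192752, -0.0098918 ]), 'gripper_width': 0.08788438192143859}
scene cam at [ 1.0910026  -0.0167525   0.79692311]
wheel_switch 0.56 [192. 272. 158. 162.] 15504 [[0.472, -0.277, 0.006], [0.569, -0.171, 0.089], [0.635, -0.083, 0.183]]
bolt 0.58 [194. 241.  82.  36.] 799 [[0.507, -0.23, 0.09], [0.539, -0.204, 0.135], [0.562, -0.119, 0.175]]
kiln_switch 0.56 [438. 245.  31.  50.] 1057 [[0.502, 0.158, 0.099], [0.547, 0.177, 0.132], [0.582, 0.2, 0.137]]
side cam at [ 0.47684556 -0.89369399  0.65196312]
wheel_switch 0.7 [345. 321. 136. 183.] 14012 [[0.456, -0.285, 0.006], [0.533, -0.227, 0.088], [0.624, -0.104, 0.181]]
bolt 0.57 [343. 293.  28.  56.] 591 [[0.521, -0.232, -0.0], [0.531, -0.217, 0.142], [0.575, 0.059, 0.174]]
lever 0.68 [329. 256.  52.  60.] 799 [[0.49, -0.13, 0.123], [0.516, -0.124, 0.171], [0.546, -0.108, 0.201]]
kiln_switch 0.76 [325. 194.  45.  30.] 809 [[0.498, 0.155, 0.089], [0.537, 0.17, 0.122], [0.579, 0.223, 0.136]]
```

```bash
python3 - <<'E'
from h import *
for n in("scene","side"):
    c=capture(n)
    m=masks_of(c,"wheel_switch")[0]["pixels"]
    P=pts(c,m); T=P[abs(P[:,2]-.09)<.004]
    (r)=cv2.minAreaRect((T[:,:2]*1000).astype(np.float32)); print(n,"top",r,np.median(T[:,2]))
    b=pts(c,masks_of(c,"bolt")[0]["pixels"]); k=b[(b[:,2]>.15)&(b[:,2]<.19)]; print("knob",np.median(k,0),k.min(0),k.max(0),len(k))
    A=pts(c,np.ones((480,640),bool)); g=A[(A[:,2]>.16)&(A[:,2]<.23)&(A[:,0]>.4)&(A[:,0]<.65)&(A[:,1]<0)&(A[:,1]>-.3)]
    for z in np.arange(.15,.23,.01):
        s=g[abs(g[:,2]-z)<.005]; s1=s[s[:,1]>-.16]
        if len(s1): print(round(z,2),len(s1),s1.mean(0).round(3))
a=cv2.imread("pics/scene0.png")[150:400,60:560]; b=cv2.imread("pics/side0.png")[130:430,200:500]
cv2.imwrite("pics/ab.png",np.hstack([cv2.resize(a,(500,300)),b]))
E
```

```text
scene top ((543.9404907226562, -180.92283630371094), (188.93853759765625, 149.8584747314453), 73.63824462890625) 0.08920431749031726
knob [ 0.53651528 -0.20969925  0.16865832] [ 0.52394238 -0.22017368  0.15025665] [ 0.54186497 -0.20231021  0.17713957] 239
0.16 59 [ 0.53  -0.117  0.163]
0.17 150 [ 0.525 -0.115  0.17 ]
0.18 138 [ 0.519 -0.113  0.18 ]
0.19 149 [ 0.512 -0.112  0.19 ]
0.2 150 [ 0.505 -0.111  0.199]
side top ((555.0989379882812, -102.55520629882812), (367.03802490234375, 166.19728088378906), 80.37257385253906) 0.08896362049612026
knob [ 0.52910317 -0.21787402  0.16673643] [ 0.5208501  -0.22249679  0.15007781] [ 0.53708245 -0.20278717  0.17529854] 235
0.16 55 [ 0.52  -0.125  0.163]
0.17 122 [ 0.516 -0.124  0.17 ]
0.18 122 [ 0.509 -0.122  0.18 ]
0.19 124 [ 0.503 -0.12   0.19 ]
0.2 108 [ 0.5   -0.116  0.199]
```

View pics/ab.png

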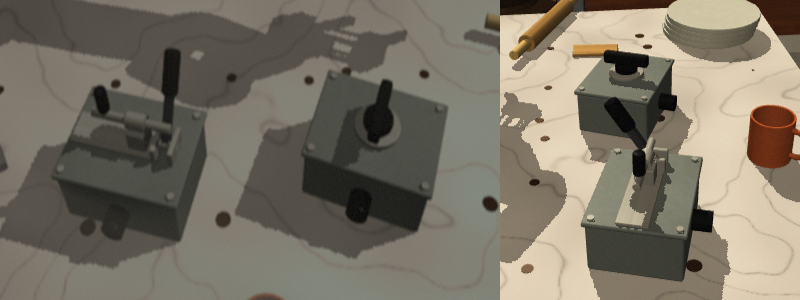

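Call:
carry_out:
  motion:
    - [0.6, -1, 1, 0, 0, -1]
    - [1.6, -2.2, 2, 0, 0, -2]
    - [2.4, -3.4, 2, 0, 0, -3]
    - [3.2, -4.6, 2, 0, 0, -4]
    - [4, -5.8, 2, 0, 0, -5]
    - [4.8, -7, 2, 0, 0, -6]
    - [5.6, -8.2, 2, 0, 0, -7]
    - [6.2, -9.4, 2, 0, 0, -8]

```text
time_s: 1.47
tcp_pos: [0.3767, 0.2478, 0.2989]
orientation: [0.0, 0.571, 0.821, 0.0]
ft_force: [0.2, 0.3, -0.3]
gripper_width: 0.0877
```

```bash
python3 - <<'E'
import rig; print([n for n in dir(rig) if n[0]!='_'], getattr(rig,'tcp_to_grasp',None))
E
```

```text
['MotionError', 'capture', 'find_in', 'finish_job', 'get_obs', 'masks_of', 'tcp_to_grasp'] -0.0187
```

Call:
carry_out:
  motion:
    - [0.4, -1.3, 0, 0, 0, -0.8]
    - [0.8, -2.5, 0, 0, 0, -1.6]
    - [1.2, -3.7, 0, 0, 0, -2.4]
    - [1.6, -4.9, 0, 0, 0, -3.2]
    - [2.0, -6.1, 0, 0, 0, -4]
    - [2.4, -7.3, 0, 0, 0, -4.8]
    - [2.8, -8.5, 0, 0, 0, -5.4]
    - [3.2, -9.7, 0, 0, 0, -6.1]

```text
time_s: 2.13
tcp_pos: [0.4729, -0.0452, 0.2991]
orientation: [0.0, 0.801, 0.598, 0.0]
ft_force: [1.6, -0.2, -0.3]
gripper_width: 0.0883
```

Call:
carry_out:
  motion:
    - [0.4, -1.2, 0, 0, 0, 0]
    - [0.8, -2.4, 0, 0, 0, 0]
    - [1.2, -3.6, 0, 0, 0, 0]
    - [1.6, -4.8, 0, 0, 0, 0]
    - [1.95, -5.5, -0.8, 0, 0, 0]
    - [1.95, -5.5, -1.7, 0, 0, 0]
    - [1.95, -5.5, -1.7, 0, 0, 0]
    - [1.95, -5.5, -1.7, 0, 0, 0]

```text
time_s: 2.8
tcp_pos: [0.531, -0.2099, 0.2477]
orientation: [-0.001, 0.801, 0.598, -0.0]
ft_force: [-0.3, -0.2, -0.9]
gripper_width: 0.0881
```

```bash
python3 - <<'E'
from h import *
o=get_obs();print(o["tcp_pos"])
w=capture("wrist");s=capture("side")
print(w["camera_matrix"],-w["R"].T@w["t"])
for l in("bolt","lever","wheel_switch"):
    for m in find_in(w,l)[:2]:print(l,m)
cv2.imwrite("pics/c.png",np.hstack([cv2.resize(w["image"],(480,360)),s["image"][150:450,200:500][:,:,:].repeat(1,0).copy() if 0 else cv2.resize(s["image"][150:430,230:460],(296,360))]))
E
```

```text
[ 0.53103212 -0.20989193  0.24770959]
[[371.64829954   0.         311.89483187]
 [  0.         371.64829954 242.43776818]
 [  0.           0.           1.        ]] [ 0.55454641 -0.13041812  0.39382398]
bolt {'extent': [314.6, 188.6, 27.1, 171.0], 'score': 0.56}
lever {'extent': [254.1, 119.9, 142.5, 43.2], 'score': 0.96}
wheel_switch {'extent': [302.8, 179.4, 238.0, 219.5], 'score': 0.57}
```

View pics/c.png

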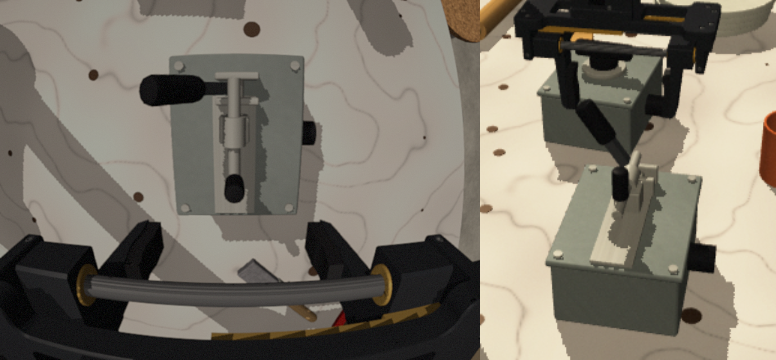

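```bash
python3 - <<'E'
from h import *
w=capture("wrist");K=w["camera_matrix"];C=-w["R"].T@w["t"]
def hit(u,v,z):
    d=np.array([u-K[0,2],v-K[1,2]]);r=np.hypot(*d);a=r/K[0,0]
    ray=w["R"].T@np.r_[d/r*np.sin(a),np.cos(a)]
    return C+ray*(z-C[2])/ray[2]
print("knob top",hit(312,238,.175),"knob lower",hit(312,262,.15))
g=w["image"].astype(int).sum(2)[225:285,290:335]
v,u=np.nonzero(g<120);print(u.mean()+290,v.mean()+225,u.min()+290,u.max()+290,v.min()+225,v.max()+225)
print("axis of box edges", hit(227,72,.09),hit(240,285,.09))
E
```

```text
knob top [ 0.53486381 -0.19914245  0.175     ] knob lower [ 0.5275619  -0.22422943  0.15      ]
310.639650872818 250.15336658354116 298 323 232 268
axis of box edges [ 0.50127506 -0.06951217  0.09      ] [ 0.45098294 -0.25057094  0.09      ]
```

Call:
carry_out:
  motion:
    - [0, 0, -0.8, 0, 0, 0]
    - [0, 0, -1.6, 0, 0, 0]
    - [0, 0, -2.4, 0, 0, 0]
    - [0, 0, -3, 0, 0, 0]
    - [0, 0, -3.3, 0, 0, 0]
    - [0, 0, -3.3, 0, 0, 0]
    - [0, 0, -3.3, 0, 0, 0]

```text
time_s: 3.68
tcp_pos: [0.532, -0.2099, 0.1514]
orientation: [0.002, 0.801, 0.599, 0.001]
ft_force: [0.0, 1.0, 0.7]
gripper_width: 0.0879
```

Call:
carry_out:
  motion:
    - [0, 0, 0, 0, 0, 0]
    - [0, 0, 0, 0, 0, 0]
    - [0, 0, 0, 0, 0, 0]
    - [0, 0, 0, 0, 0, 0]
    - [0, 0, 0, 0, 0, 0]
    - [0, 0, 0, 0, 0, 0]
    - [0, 0, 0, 0, 0, 0]
    - [0, 0, 0, 0, 0, 0]
  hand: 255

```text
time_s: 4.35
tcp_pos: [0.532, -0.2099, 0.1515]
orientation: [0.002, 0.801, 0.599, 0.001]
ft_force: [-0.2, -0.3, 0.4]
gripper_width: 0.0368
```

Still closing.

Call:
carry_out:
  motion:
    - [0, 0, 0, 0, 0, 0]
    - [0, 0, 0, 0, 0, 0]
    - [0, 0, 0, 0, 0, 0]
    - [0, 0, 0, 0, 0, 0]
    - [0, 0, 0, 0, 0, 0]
    - [0, 0, 0, 0, 0, 0]

```text
time_s: 4.85
tcp_pos: [0.5312, -0.2097, 0.1514]
orientation: [0.001, 0.801, 0.599, 0.0]
ft_force: [-5.1, 0.7, 2.6]
gripper_width: 0.0172
```

Call:
carry_out:
  motion:
    - [-0.06, -0.2, 0, 0, 0, 0]
    - [-0.12, -0.4, 0, 0, 0, 0]
    - [-0.18, -0.6, 0, 0, 0, 0]
    - [-0.24, -0.8, 0, 0, 0, 0]
    - [-0.3, -1.0, 0, 0, 0, 0]
    - [-0.36, -1.2, 0, 0, 0, 0]
    - [-0.4, -1.35, 0, 0, 0, 0]
    - [-0.42, -1.4, 0, 0, 0, 0]

```text
time_s: 5.52
tcp_pos: [0.5192, -0.2502, 0.1514]
orientation: [-0.0, 0.801, 0.599, 0.003]
ft_force: [8.9, 18.7, 3.2]
gripper_width: 0.017
```

Call:
carry_out:
  motion:
    - [-0.02, -0.06, 0, 0, 0, 0]
    - [-0.03, -0.1, 0, 0, 0, 0]
    - [-0.03, -0.1, 0, 0, 0, 0]
    - [-0.03, -0.1, 0, 0, 0, 0]

```text
time_s: 5.85
tcp_pos: [0.5193, -0.2501, 0.1514]
orientation: [-0.002, 0.801, 0.599, 0.005]
ft_force: [7.3, 18.0, 3.5]
gripper_width: 0.0172
```

Call:
carry_out:
  motion:
    - [0, 0, 0, 0, 0, 0]
    - [0, 0, 0, 0, 0, 0]
    - [0, 0, 0, 0, 0, 0]
    - [0, 0, 0, 0, 0, 0]
    - [0, 0, 0, 0, 0, 0]
    - [0, 0, 0, 0, 0, 0]
    - [0, 0, 0, 0, 0, 0]
  hand: 100

```text
time_s: 6.43
tcp_pos: [0.5192, -0.2504, 0.1513]
orientation: [-0.002, 0.801, 0.599, 0.005]
ft_force: [0.0, 0.2, -0.1]
gripper_width: 0.0536
```

Call:
carry_out:
  motion:
    - [0, 0, 0.8, 0, 0, 0]
    - [0, 0, 1.6, 0, 0, 0]
    - [0, 0, 2.4, 0, 0, 0]
    - [0, 0, 3.2, 0, 0, 0]
    - [0, 0, 3.6, 0, 0, 0]
    - [0, 0, 3.6, 0, 0, 0]

```text
time_s: 6.93
tcp_pos: [0.5198, -0.251, 0.2623]
orientation: [0.001, 0.801, 0.599, 0.006]
ft_force: [0.5, 0.1, 0.5]
gripper_width: 0.0533
```

```bash
python3 - <<'E'
from h import *
o=get_obs();print(o["tcp_pos"],o["gripper_width"])
w=capture("wrist");s=capture("side")
for c in (s,capture("scene")):
  for m in masks_of(c,"bolt")[:1]:
    b=pts(c,m["pixels"]);k=b[(b[:,2]>.15)&(b[:,2]<.19)]; print("knob",np.median(k,0),len(k))
cv2.imwrite("pics/d.png",np.hstack([cv2.resize(w["image"],(480,360)),cv2.resize(s["image"][150:430,230:460],(296,360))]))
E
```

```text
[ 0.51983303 -0.25095405  0.26225983] 0.05328343646682933
knob [ 0.51712009 -0.25839634  0.16531788] 254
```

View pics/d.png

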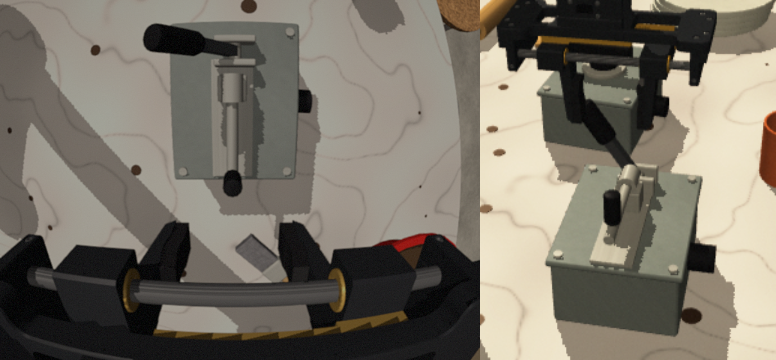

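Call:
carry_out:
  motion:
    - [-0.6, 1.2, 0, 0, 0, 0]
    - [-1.2, 2.4, 0, 0, 0, 0]
    - [-1.8, 3.6, 0, 0, 0, 0]
    - [-2.3, 4.8, 0, 0, 0, 0]
    - [-2.4, 5.2, 0, 0, 0, 0]
    - [-2.4, 5.2, 0, 0, 0, 0]
    - [-2.4, 5.2, 0, 0, 0, 0]
    - [-2.4, 5.2, 0, 0, 0, 0]
  hand: 255

```text
time_s: 7.85
tcp_pos: [0.4475, -0.0953, 0.2576]
orientation: [-0.003, 0.801, 0.599, 0.005]
ft_force: [-0.6, -0.2, -0.8]
gripper_width: 0.0026
```

Call:
carry_out:
  motion:
    - [0, 0, -0.8, 0, 0, 0]
    - [0, 0, -1.6, 0, 0, 0]
    - [0, 0, -2.4, 0, 0, 0]
    - [0, 0, -2.7, 0, 0, 0]
    - [0, 0, -2.7, 0, 0, 0]
    - [0, 0, -2.7, 0, 0, 0]

```text
time_s: 8.35
tcp_pos: [0.448, -0.0964, 0.1763]
orientation: [-0.004, 0.801, 0.598, 0.004]
ft_force: [0.0, -0.7, 0.6]
gripper_width: 0.0005
```

```bash
python3 - <<'E'
from h import *
o=get_obs();print(o["tcp_pos"],o["gripper_width"],o["ft_force"])
w=capture("wrist");s=capture("side")
cv2.imwrite("pics/e.png",np.hstack([cv2.resize(w["image"],(480,360)),cv2.resize(s["image"][130:410,210:440],(296,360))]))
E
```

```text
[ 0.44796479 -0.09639015  0.17628937] 0.00046607595608674513 [ 0.0278439  -0.65562808  0.61354113]
```

View pics/e.png

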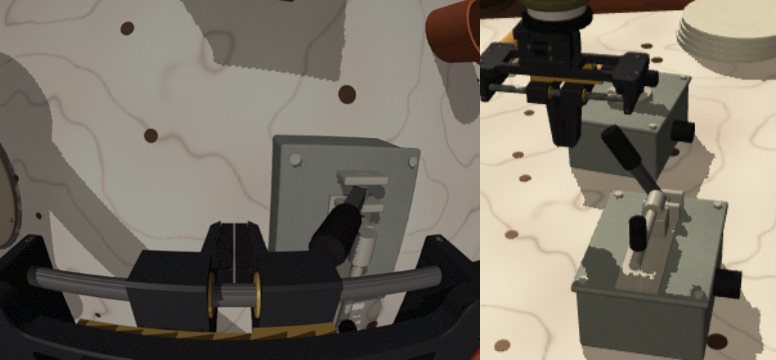

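Call:
carry_out:
  motion:
    - [0.4, -0.12, 0.2, 0, 0, 0]
    - [0.8, -0.24, 0.2, 0, 0, 0]
    - [1.2, -0.35, 0.2, 0, 0, 0]
    - [1.6, -0.47, 0.2, 0, 0, 0]
    - [2.0, -0.59, 0.2, 0, 0, 0]
    - [2.4, -0.71, 0.2, 0, 0, 0]
    - [2.8, -0.82, 0.2, 0, 0, 0]
    - [3.1, -0.91, 0.2, 0, 0, 0]

```text
time_s: 9.12
tcp_pos: [0.5421, -0.124, 0.1845]
orientation: [-0.002, 0.801, 0.598, 0.005]
ft_force: [-4.2, 0.9, 4.1]
gripper_width: 0.0006
```

Call:
carry_out:
  motion:
    - [0.3, -0.09, -0.1, 0, 0, 0]
    - [0.6, -0.18, -0.1, 0, 0, 0]
    - [0.8, -0.23, -0.1, 0, 0, 0]
    - [1.0, -0.29, -0.1, 0, 0, 0]
    - [1.1, -0.32, -0.1, 0, 0, 0]
    - [1.15, -0.34, -0.1, 0, 0, 0]

```text
time_s: 9.62
tcp_pos: [0.5768, -0.1342, 0.1816]
orientation: [-0.002, 0.801, 0.598, 0.005]
ft_force: [-3.9, 1.0, -1.1]
gripper_width: 0.0007
```

Not yet at the stop (only friction-level force); push a little more.

Call:
carry_out:
  motion:
    - [0.15, -0.04, 0, 0, 0, 0]
    - [0.25, -0.07, 0, 0, 0, 0]
    - [0.35, -0.1, 0, 0, 0, 0]
    - [0.35, -0.1, 0, 0, 0, 0]

```text
time_s: 9.95
tcp_pos: [0.5867, -0.1371, 0.1816]
orientation: [-0.003, 0.801, 0.598, 0.004]
ft_force: [-7.1, 2.2, 2.3]
gripper_width: 0.0006
```

Call:
carry_out:
  motion:
    - [0.1, -0.03, 0, 0, 0, 0]
    - [0.2, -0.06, 0, 0, 0, 0]
    - [0.2, -0.06, 0, 0, 0, 0]

```text
time_s: 10.2
tcp_pos: [0.5875, -0.1372, 0.1814]
orientation: [-0.009, 0.801, 0.598, -0.0]
ft_force: [-32.9, 6.3, 12.8]
gripper_width: 0.0006
```

Call:
carry_out:
  motion:
    - [-0.4, 0.12, 0, 0, 0, 0]
    - [-1, 0.3, 0, 0, 0, 0]
    - [-1.8, 0.5, 0.6, 0, 0, 0]
    - [-2.6, 0.8, 1.4, 0, 0, 0]
    - [-3.6, 1.1, 2.4, 0, 0, 0]
    - [-4.4, 1.3, 3.4, 0, 0, 0]
    - [-4.8, 1.4, 4, 0, 0, 0]
    - [-4.8, 1.4, 4, 0, 0, 0]

```text
time_s: 10.87
tcp_pos: [0.4433, -0.0952, 0.3061]
orientation: [-0.005, 0.801, 0.598, 0.002]
ft_force: [0.7, -0.4, 0.8]
gripper_width: 0.0004
```

```bash
python3 - <<'E'
from h import *
o=get_obs();print(o["tcp_pos"],o["ft_force"])
w=capture("scene");s=capture("side")
C=np.array([.544,-.181]);X=np.array([.959,-.282]);Y=np.array([.282,.959])
for c in(w,s):
  for l in("lever","bolt","kiln_switch"):
    for m in masks_of(c,l)[:1]:
      b=pts(c,m["pixels"]);k=b[(b[:,2]>(.12 if l=="kiln_switch" else .15))&(b[:,2]<.25)]; md=np.median(k,0); q=md[:2]-C; print(l,round(m["score"],2),md.round(3),"box xy",(q@X).round(3),(q@Y).round(3))
      if l=="lever":
        d=(k[:,:2]-C)@X; print(" lean",np.degrees(np.arctan(np.polyfit(k[:,2],d,1)[0])))
cv2.imwrite("pics/f.png",np.hstack([cv2.resize(w["image"][150:400,60:560],(500,300)),s["image"][130:430,200:500]]))
E
```

```text
[ 0.44332104 -0.09521111  0.30613571] [ 0.67490038 -0.37499143  0.77232162]
lever 0.55 [ 0.619 -0.139  0.193] box xy 0.06 0.061
 lean 27.622261989960876
bolt 0.92 [ 0.525 -0.25   0.167] box xy 0.001 -0.071
kiln_switch 0.92 [0.548 0.177 0.134] box xy -0.097 0.344
lever 0.81 [ 0.604 -0.15   0.18 ] box xy 0.049 0.046
 lean 30.121524939603624
bolt 0.79 [ 0.517 -0.258  0.166] box xy -0.004 -0.082
kiln_switch 0.74 [0.538 0.173 0.13 ] box xy -0.105 0.338
```

View pics/f.png

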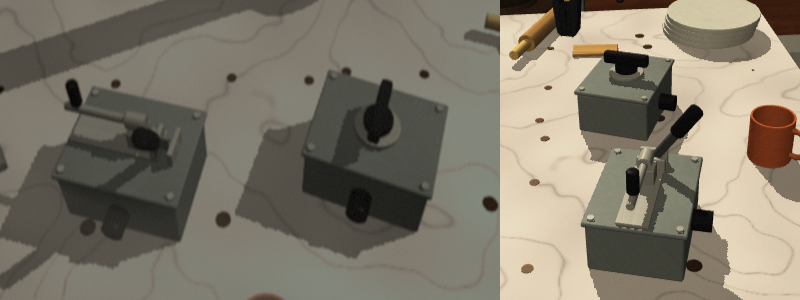

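```bash
python3 -c "
from rig import *
print(finish_job())"
```

```text
the job is handed in; nothing more can be done
None
```

I drew the bolt back to its stop, threw the lever over to its on stop with the closed fingers, backed clear and handed the job in at about 11 s. The hand-in gave no verdict.

What the last checks showed:
- **Bolt:** The bolt moved about 42 mm and then met a firm stop at about 19–20 N. In the last pictures the knob stands at box y of about -76 mm, against -75 mm when fully drawn. The 42 mm is about 3 mm short of the stated 45 mm, but well past the 33 mm needed.
- **Lever:** The force jumped to about 33 N at the stop. The depth fit gave a lean of 28–30°, a little under the nominal 34° but past the roughly 24° required. I took this as depth noise, since the off position read 30–35° in the same way.
- **Kiln handle:** The handle looks the same in the pictures as at the start, and the arm never came near it.
- **Contact:** The wrist force is near zero, so the robot is touching nothing.

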